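# Feel the free play in a mould press crank

### The job

Two identical small screw presses stand on the bench; work only on the one that has the white mould clamped in it. Check the lost motion of its crank: swing the crank clockwise (seen from above) until it just meets resistance, then back anticlockwise until it just meets resistance, and finally leave it standing halfway between those two points and let go. Do not turn the screw itself, and leave the empty press's crank alone.

Things in the scene. Friction and masses are not known exactly. Their poses are not given: they have to be found in the camera images.
- press: Metal screw press (aluminium crossbar, dark base) holding the pale mould (140 x 62 x 46 mm, jutting out in front and behind); fixed to the bench, placed and turned differently each time. Base 160 x 130 x 12 mm, two posts, crossbar with its top 118 mm above the bench. Origin: centre of the base's underside, z up; the vertical axis of screw and crank passes through it.
- crank_knob (a point): Centre of the crank's upright black grip: a free-spinning cylinder, diameter 22, 42 mm tall, middle 164.5 mm and top 185 mm above the bench, 85 mm from the screw axis, on a flat arm 18 mm wide with its top at 142 mm. Under 1 N swings the crank about the screw axis within its free play, and it stays where let go; at either end it meets the screw, which yields only at about 17 N.
- crank (a joint): Angle (rad) of the crank relative to the screw, growing anticlockwise from above. It is free over something under 60 degrees in all; the zero is arbitrary, not the middle. Beyond the hub, on the side away from the grip, a steel finger swings between two lugs on the screw's collar: where it meets a lug the free play ends.
- screw_mark (a point): A point on top of the screw's dark steel collar (diameter 68 mm, top 127 mm above the bench), 30 mm from the screw axis; it moves only if the screw turns. The screw starts at a different angle each time.
- spare_crank_knob (a point): Centre of the same grip on the crank of the other, empty press, which is built alike but has no mould under its screw; not to be moved.
There are look-alikes about, which are no part of the job. What is shaped like the press but blue or orange is not meant.

How it is judged:
By the outcome, as a careful person would: the job done as asked, in the order asked, and still so for the second after the job is handed in, with the robot touching nothing.
It also fails if it takes over 51 s, if anything falls off the work surface, if the arm or the gripper's body presses on something with over 40 N, if the wrist force passes 120 N, or if a joint passes its speed limit or range.

### The arm

A 7-joint arm with a two-finger parallel gripper is mounted at the origin on the work surface. World frame = base frame: x ahead of the robot, y to its left, z up, the work surface at z = 0. Lengths are in m, angles in rad, forces in N, time in s.
With the tool pointing down it reaches from about 0.35 to 0.9 m from the base axis. Payload 8.1 kg.
Tool frame: the origin (TCP) lies on the centre line of the jaws, within the pads' length; the fingertips stand 14 mm ahead of it and the grasp point (between the pads) lies 5 mm behind it; z points along the fingers, y is the line along which they close (so a half turn about z gives the same grasp; the last joint's range is limited). The gripper opens to 92 mm and grips with 3 to 60 N. Pads are 19 mm wide; open, the fingers measure 130 mm over their backs; the gripper's body (75 mm by 190 mm) begins 47 mm behind the grasp point.
Start: joints at [-1.203, 0.434, 0.025, 1.573, -0.012, 1.134, -0.075], TCP at [0.284, 0.557, 0.207] pointing down, gripper open.
Joint ranges: [-2.62, 2.62], [-0.44, 2.09], [-1.27, 1.32], [0.08, 2.57], [-1.32, 4.46], [0.12, 2], [-2.74, 2.74]. Speed limits (rad/s): [2.22, 2.22, 3.01, 3.01, 3.14, 3.14, 3.14].

### API

Orientations are given as a 3x3 rotation matrix whose columns are the frame's x, y, z axes.
In Python, from cell import manip gives the robot as it stands. The module is installed in compiled form; this text tells all that it offers.
- The arm moves only by the tool drive_tool, never from a script. Its argument "rows" is a list that holds one entry, the list of rows, each a list of 5 numbers: the closure, from -1 (fully open) to 1 (shut), then the shift along the world's x, y, z in mm, then the turn about the world's z in degrees. In form: [[[fingers, x, y, z, turn], ...]]. A call has 1 to 5 rows; each row shifts and turns the commanded pose from where the row before left it; what a row does not reach is not made up. A row lasts 1/10 s, in which the tool goes at most 50 mm and 8.59 degrees, less where a joint would pass 70% of its speed; a pose out of reach is approached as far as the arm can. A call is refused whole if a number of a shift passes 50 or a number of a turn 8.59, either way. A call with a gripper value outside its range is refused whole. The fingers move at their own pace and stop on an object; "force" is the grip in N (left out, the last holds). Time passes only in rows, so rows that do not move let the fingers close. It gives the time, the measured TCP pose, the force, the opening and the grip force at its end, in the units of the state.
- manip.get_state(): the state, without advancing time (a new reading comes with each control period).
- manip.grab_frame(name): name is "scene" or "top" or "wrist"; returns (picture, depth): 480x640x3 uint8, red, green, blue; 480x640 float32, m along the optical axis (not along the pixel's ray), 0 where there is no reading.
- manip.camera_model(name): a dict with "vfov" (degrees; the focal length in pixels is half the picture's height over the tangent of half this angle, whatever the lens; pixels are square), "cx", "cy" (the principal point, pixels), "extrinsics" (4x4, takes a point from world to camera coordinates). Camera axes: x right, y down, z forward; pixel columns grow to the right and rows downward; lengths in m; the calibration is good to about 2 mm. A picture is of the moment at which its call begins: read the wrist's pose just before it. camera_model takes no time and is no camera call; for the wrist camera it gives the pose at the moment of the call.
- manip.finish_job(): hands the job in; it is judged then, once.
Trained networks look in the newest picture that a camera, given by its name, has taken for a name from the list of things; names that differ only in an ending like _2 or _b are one class to them, and where a whole thing is asked for, a point or a joint stands for the part that bears it (a point fixed in the world has none). Each returns a list of dicts, best first, with "conf" (0 to 1); they miss things now and then, are a little off and sometimes report something else, mostly with a low value. They report only what shows in the picture. A call takes as long as a camera call. They do not tell look-alikes from the thing itself.
- manip.spot_in(thing, camera): "centre" ([column, row] in pixels, amid what is visible of it).
The state is a dict: "time_s": time; "joint_positions": joint angles; "joint_vel": joint speeds; "tau": joint torques, N m; "tcp_pos": TCP position; "ee_rot": TCP orientation; "ft_force": force on the tool from outside, world axes, zero at the start; "moment": the same for the moment, N m; "gripper_width": opening from 0.0 (shut) to 1.0 (fully open); "grip_force": force on a finger pad.
Only numpy, scipy, OpenCV 4.12 (cv2) and the standard library are available. Lean on these libraries where they do the work, as an engineer would, in place of code of your own. Each camera call takes 0.05 s, during which the arm holds its last target. There are 200 camera calls.

## Working session

There is one attempt and no reset: what is moved stays moved. The work goes in short steps, Python scripts to look and compute and a tool call to move; the robot and the scene stay as the last step left them, time stands still between calls to the robot, and variables do not carry over. Pictures are saved under pics/ and viewed, at most 10 in all, crops included, and the job is handed in when it is done.

Besides the shell and the picture viewer there is one more tool, called after ">>>" as name(argument=value, ...), one argument or row to a line, values as JSON. drive_tool: Moves the arm, as the interface text tells. Its arguments: {"type":"object","properties":{"rows":{"type":"array","items":{"type":"array","items":{"type":"array","items":{"type":"number"}}}},"force":{"type":"number"}},"required":["rows"]}

```bash
mkdir -p pics
cat > h.py <<'E'
import numpy as np, cv2
from cell import manip
def grab(n):
    m=manip.camera_model(n); im,d=manip.grab_frame(n); return m,im,d
def w2p(m,p):
    f=240/np.tan(np.radians(m["vfov"])/2); c=(m["extrinsics"]@np.append(p,1))[:3]
    return np.array([m["cx"]+f*c[0]/c[2], m["cy"]+f*c[1]/c[2]])
def ray(m,px):
    f=240/np.tan(np.radians(m["vfov"])/2); E=np.linalg.inv(m["extrinsics"])
    return E[:3,3],E[:3,:3]@np.array([(px[0]-m["cx"])/f,(px[1]-m["cy"])/f,1])
def atz(m,px,z):
    o,d=ray(m,px); return o+d*(z-o[2])/d[2]
def atd(m,px,dep):
    o,d=ray(m,px); return o+d*dep
def cloud(m,dep):
    v,u=np.mgrid[:480,:640]; f=240/np.tan(np.radians(m["vfov"])/2); E=np.linalg.inv(m["extrinsics"])
    c=np.stack([(u-m["cx"])/f*dep,(v-m["cy"])/f*dep,dep],-1); return c@E[:3,:3].T+E[:3,3]
E
python3 - <<'E'
from h import *
s=manip.get_state(); print(s["tcp_pos"],s["ee_rot"],s["time_s"],s["gripper_width"])
for n in("scene","top"):
    m,im,d=grab(n); cv2.imwrite(f"pics/{n}0.png",im[...,::-1]); print(n,m["vfov"],np.linalg.inv(m["extrinsics"])[:3].round(3).tolist())
    for t in("press","crank_knob","screw_mark","spare_crank_knob","crank"):
        print(t,[(np.round(r["centre"]).tolist(),round(r["conf"],2)) for r in manip.spot_in(t,n)])
print(manip.get_state()["time_s"])
E
```

```text
[0.28327545 0.55649394 0.20645807] [[-8.91176020e-01  4.53657290e-01 -6.03743315e-04]
 [ 4.53657675e-01  8.91174833e-01 -1.45966420e-03]
 [-1.24146455e-04 -1.57471052e-03 -9.99998752e-01]] 0.0 0.9985125104341505
scene 44.143586367210716 [[0.799, 0.355, -0.484, 1.01], [0.6, -0.504, 0.621, -0.853], [-0.024, -0.787, -0.616, 0.838]]
press [([371.0, 177.0], 0.95), ([268.0, 258.0], 0.9), ([146.0, 317.0], 0.84), ([373.0, 329.0], 0.8)]
crank_knob [([253.0, 205.0], 0.84), ([361.0, 268.0], 0.67), ([358.0, 137.0], 0.61)]
screw_mark [([136.0, 272.0], 0.98), ([362.0, 140.0], 0.95), ([364.0, 285.0], 0.79), ([263.0, 218.0], 0.79)]
spare_crank_knob [([425.0, 175.0], 0.92), ([363.0, 289.0], 0.27)]
crank [([253.0, 207.0], 0.77), ([349.0, 134.0], 0.64), ([117.0, 266.0], 0.6)]
top 49.73123546947342 [[0.003, -0.997, 0.075, 0.363], [-1.0, -0.002, 0.005, -0.096], [-0.004, -0.075, -0.997, 1.106]]
press [([486.0, 346.0], 0.95), ([162.0, 311.0], 0.92), ([368.0, 171.0], 0.84), ([347.0, 306.0], 0.59), ([172.0, 211.0], 0.41)]
crank_knob [([500.0, 374.0], 0.91), ([345.0, 330.0], 0.8), ([140.0, 337.0], 0.74), ([366.0, 176.0], 0.71)]
screw_mark [([498.0, 357.0], 0.86), ([349.0, 317.0], 0.83), ([372.0, 161.0], 0.81), ([143.0, 320.0], 0.73)]
spare_crank_knob [([172.0, 210.0], 0.85)]
crank [([350.0, 332.0], 0.98), ([138.0, 338.0], 0.97), ([365.0, 171.0], 0.71), ([496.0, 380.0], 0.66)]
0.6
```

View pics/scene0.png

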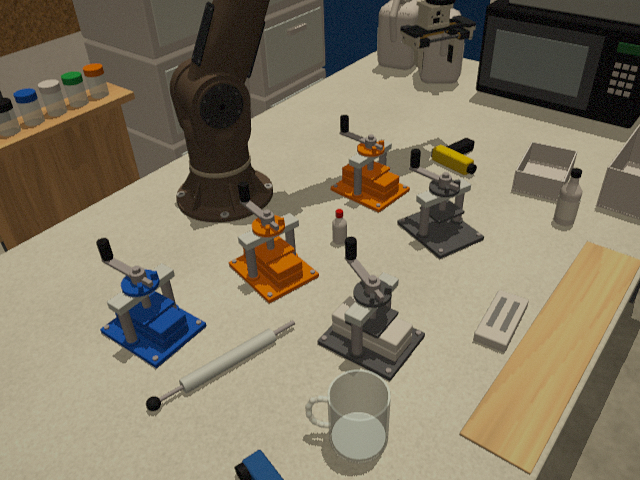

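View pics/top0.png

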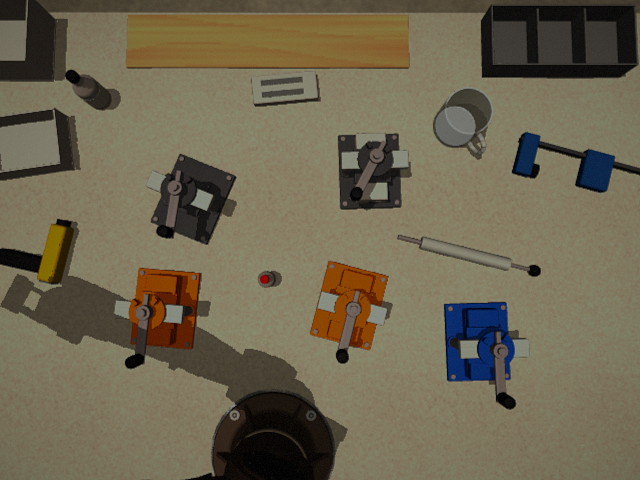

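Candidates for the knob are the grey press with the pale mould (top 356,193; scene 351,248), the empty grey press (top 165,231; scene 416,158), the orange presses (top 135,361 and 342,355) and the blue press (top 507,402). By the description I choose the grey press with the pale mould, and will check it in a crop.

Run:
```python
from h import *
m,im,d=grab("top"); P=cloud(m,d)
c=im[110:230,310:440]; A=cv2.resize(c,None,fx=4,fy=4,interpolation=cv2.INTER_CUBIC)
ms,ims,ds=grab("scene")
B=cv2.resize(ims[225:385,305:435],None,fx=3,fy=3,interpolation=cv2.INTER_CUBIC)
H=np.zeros((480,910,3),np.uint8);H[:,:520]=A;H[:,520:910]=B
H=cv2.resize(H,(800,422));H=np.clip(H*1.5,0,255).astype(np.uint8)
cv2.imwrite("pics/crop0.png",H[...,::-1])
# knob top
for nm,mm,dd in(("top",m,d),("scene",ms,ds)):
    Q=cloud(mm,dd); box=np.zeros(dd.shape,bool)
    if nm=="top": box[110:230,310:440]=1
    else: box[225:385,305:435]=1
    for lo,hi in((.178,.195),(.146,.175),(.136,.1455),(.122,.131),(.110,.121),(.005,.018)):
        k=box&(Q[...,2]>lo)&(Q[...,2]<hi)&(dd>0); q=Q[k]
        if len(q): print(nm,lo,len(q),q.mean(0).round(4),q.min(0).round(4),q.max(0).round(4))
# base corners via minAreaRect on top
```

```text
top 0.178 114 [ 0.5133 -0.162   0.1837] [ 0.5035 -0.1719  0.1782] [ 0.524  -0.1519  0.1891]
top 0.146 200 [ 0.5764 -0.1954  0.1534] [ 0.5028 -0.2144  0.146 ] [ 0.6016 -0.1515  0.1729]
top 0.136 395 [ 0.567  -0.1896  0.1412] [ 0.5021 -0.2306  0.1363] [ 0.6197 -0.1507  0.1453]
top 0.122 579 [ 0.5876 -0.202   0.1265] [ 0.555  -0.2445  0.1221] [ 0.623  -0.1577  0.1306]
top 0.11 585 [ 0.5876 -0.2001  0.1172] [ 0.5558 -0.2669  0.1101] [ 0.606  -0.1368  0.121 ]
top 0.005 1622 [ 0.5773 -0.2014  0.0116] [ 0.4659 -0.3528  0.005 ] [ 0.7212 -0.0793  0.018 ]
scene 0.178 98 [ 0.5166 -0.1654  0.1834] [ 0.505  -0.1757  0.178 ] [ 0.5261 -0.1524  0.1876]
scene 0.146 315 [ 0.5577 -0.1886  0.1565] [ 0.5075 -0.2172  0.1461] [ 0.6041 -0.157   0.1741]
scene 0.136 433 [ 0.5716 -0.1943  0.1412] [ 0.5048 -0.2341  0.1361] [ 0.6208 -0.1602  0.1455]
scene 0.122 495 [ 0.5916 -0.2126  0.127 ] [ 0.5561 -0.2383  0.1221] [ 0.6248 -0.1672  0.1309]
scene 0.11 626 [ 0.604  -0.2408  0.1164] [ 0.5627 -0.3999  0.11  ] [ 0.7155 -0.1363  0.121 ]
scene 0.005 2458 [ 0.5701 -0.1617  0.012 ] [ 0.299  -0.3318  0.005 ] [0.7028 0.1742 0.018 ]
```

View pics/crop0.png

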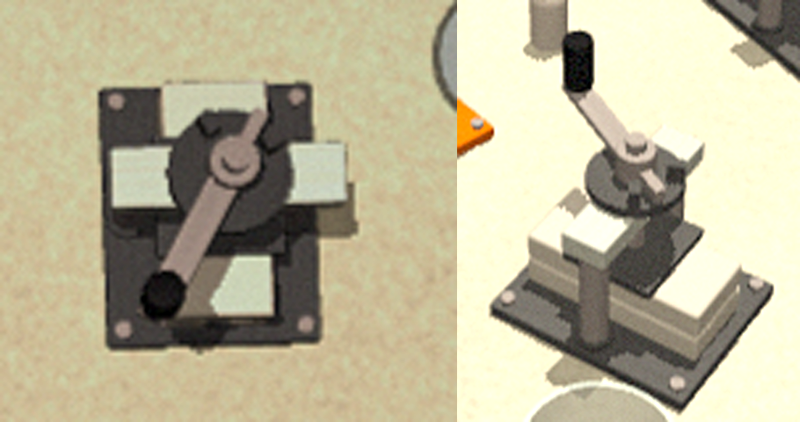

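The crop shows the pale mould under the screw, with the knob at crop (163,294). The finger at (258,118) sits between lugs at (210,122) and (272,135), so there is little room clockwise. The target is confirmed, so I'm moving to hover.

>>> drive_tool(
  rows=[
    [[-1,14.5,-45,11,0],[-1,14.5,-45,11,0],[-1,14.5,-45,11,0],[-1,14.5,-45,11,0],[-1,14.5,-45,10,0]],
  ],
  force=10,
)

```text
time_s: 1.2
tcp_pos: [0.3564, 0.3302, 0.2619]
ee_rot: [[-0.891, 0.454, 0.0], [0.454, 0.891, 0.001], [-0.0, 0.001, -1.0]]
ft_force: [0.8, 1.0, -0.2]
gripper_width: 1.0
grip_force: 0.0
```

>>> drive_tool(
  rows=[
    [[-1,14.5,-45,0,0],[-1,14.5,-45,0,0],[-1,14.5,-45,0,0],[-1,14.5,-45,0,0],[-1,14.5,-45,0,0]],
  ],
)

```text
time_s: 1.7
tcp_pos: [0.4288, 0.1051, 0.2616]
ee_rot: [[-0.891, 0.454, 0.001], [0.454, 0.891, 0.001], [-0.0, 0.001, -1.0]]
ft_force: [1.2, 0.5, 0.1]
gripper_width: 0.995
grip_force: 0.0
```

>>> drive_tool(
  rows=[
    [[0,14.5,-45,0,0],[0,14.5,-45,0,0],[0,14.5,-45,0,0],[0,14.5,-45,0,0],[0,0,0,0,0]],
  ],
)

```text
time_s: 2.2
tcp_pos: [0.4874, -0.08, 0.2618]
ee_rot: [[-0.887, 0.462, 0.002], [0.462, 0.887, -0.003], [-0.003, -0.002, -1.0]]
ft_force: [0.0, 1.2, 0.2]
gripper_width: 0.618
grip_force: 0.0
```

Run:
```python
from h import *
s=manip.get_state(); print(s["tcp_pos"].round(4),s["ee_rot"].round(3).tolist(),s["time_s"],s["gripper_width"],s["ft_force"].round(2))
m,im,d=grab("wrist"); print(np.linalg.inv(m["extrinsics"])[:3].round(3).tolist())
P=cloud(m,d); k0=(d>0)&(abs(P[...,0]-.56)<.12)&(abs(P[...,1]+.19)<.12)
for lo,hi in((.180,.190),(.146,.175),(.122,.131)):
    k=k0&(P[...,2]>lo)&(P[...,2]<hi); q=P[k]
    if len(q): print(lo,len(q),q.mean(0).round(4),q.min(0).round(4),q.max(0).round(4))
for p in((.515,-.164,.185),(.588,-.201,.127)): print(w2p(m,p))
for t in("crank_knob","screw_mark"): print(t,[(np.round(r["centre"]).tolist(),round(r["conf"],2)) for r in manip.spot_in(t,"wrist")])
cv2.imwrite("pics/w1.png",np.clip(im[...,::-1]*1.4,0,255).astype(np.uint8))
```

```text
[ 0.4874 -0.08    0.2618] [[-0.887, 0.462, 0.002], [0.462, 0.887, -0.003], [-0.003, -0.002, -1.0]] 2.2 0.6181373779671028 [0.02 1.24 0.18]
[[0.461, 0.847, 0.266, 0.416], [0.887, -0.44, -0.14, -0.042], [-0.001, 0.3, -0.954, 0.44]]
0.146 520 [ 0.5847 -0.1948  0.155 ] [ 0.5145 -0.2148  0.1461] [ 0.6049 -0.1506  0.1628]
0.122 239 [ 0.6095 -0.1935  0.128 ] [ 0.5655 -0.2333  0.1223] [ 0.626  -0.1731  0.131 ]
[240.12924538 319.33854214]
[257.61217364 361.06617923]
crank_knob [([113.0, 56.0], 0.66), ([260.0, 372.0], 0.65)]
screw_mark [([126.0, 72.0], 0.73), ([261.0, 381.0], 0.67)]
```

View pics/w1.png

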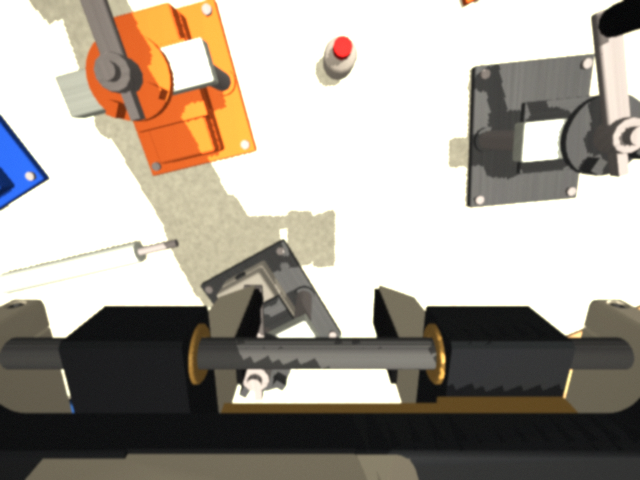

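The wrist picture shows the fingers hiding most of the press (hub at about 255,378). The fixed cameras give the better view, so I'll move above the knob using those.

>>> drive_tool(
  rows=[
    [[0,14,-42,0,0],[0,13.5,-42,0,0],[0,0,0,0,0],[0,0,0,0,0]],
  ],
)

```text
time_s: 2.75
tcp_pos: [0.5141, -0.1563, 0.261]
ee_rot: [[-0.891, 0.453, -0.0], [0.453, 0.891, 0.0], [0.001, 0.0, -1.0]]
ft_force: [0.7, -0.6, 0.3]
gripper_width: 0.502
grip_force: 0.0
```

Run:
```python
from h import *
s=manip.get_state(); print(s["tcp_pos"].round(4),s["ee_rot"].round(3).tolist(),s["time_s"],s["gripper_width"],s["ft_force"].round(2))
m,im,d=grab("scene"); P=cloud(m,d); k=(d>0)&(abs(P[...,0]-.515)<.02)&(abs(P[...,1]+.164)<.02)&(P[...,2]>.15)&(P[...,2]<.19)
print(k.sum(), P[k].mean(0), P[k].min(0),P[k].max(0))
A=im[180:340,280:440]; cv2.imwrite("pics/s1.png",np.clip(cv2.resize(A[...,::-1],None,fx=3.5,fy=3.5,interpolation=cv2.INTER_CUBIC)*1.6,0,255).astype(np.uint8))
```

```text
[ 0.5141 -0.1563  0.261 ] [[-0.891, 0.453, -0.0], [0.453, 0.891, 0.0], [0.001, 0.0, -1.0]] 2.75 0.5015360431983141 [ 0.67 -0.57  0.27]
239 [ 0.51826614 -0.16762874  0.17187595] [ 0.50442041 -0.17544186  0.15008881] [ 0.52650931 -0.15175541  0.18745807]
```

View pics/s1.png

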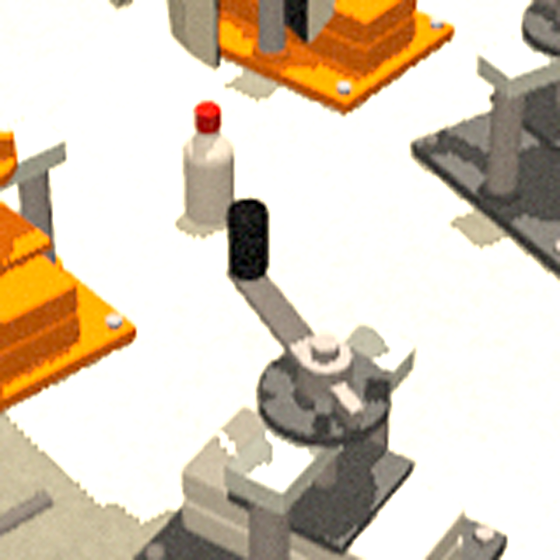

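The scene crop shows the knob at (248,240) with the open fingers above it at about (250,50), clear of it. I'll descend around it.

>>> drive_tool(
  rows=[
    [[0,1,-7.5,-24,0],[0,0,0,-30,0],[0,0,0,-30,0],[0,0,0,-10,0],[0,0,0,0,0]],
  ],
  force=5,
)

```text
time_s: 3.3
tcp_pos: [0.5143, -0.1626, 0.1664]
ee_rot: [[-0.892, 0.452, -0.003], [0.452, 0.892, 0.001], [0.003, -0.0, -1.0]]
ft_force: [0.8, 0.3, 0.5]
gripper_width: 0.498
grip_force: 0.0
```

>>> drive_tool(
  rows=[
    [[0.5,0,0,0,0],[1,0,0,0,0],[1,0,0,0,0],[1,0,0,0,0],[1,0,0,0,0]],
  ],
  force=5,
)

```text
time_s: 3.8
tcp_pos: [0.5152, -0.1645, 0.1677]
ee_rot: [[-0.891, 0.454, 0.001], [0.454, 0.891, 0.0], [-0.001, 0.0, -1.0]]
ft_force: [-0.9, 0.3, -0.5]
gripper_width: 0.111
grip_force: 0.0
```

Run:
```python
from h import *
s=manip.get_state(); print(s["tcp_pos"].round(5),s["time_s"],s["gripper_width"],s["grip_force"],s["ft_force"].round(2))
m,im,d=grab("top"); P=cloud(m,d)
# collar top points -> circle fit on rim
k=(d>0)&(np.hypot(P[...,0]-.588,P[...,1]+.201)<.045)&(P[...,2]>.122)&(P[...,2]<.1315)&(im.max(-1)<90)
q=P[k][:,:2]; (c,r)=cv2.minEnclosingCircle((q*1000).astype(np.float32)); print("collar",c,r,len(q))
# base rectangle: dark pixels, z<.018
k=(d>0)&(abs(P[...,0]-.588)<.11)&(abs(P[...,1]+.201)<.11)&(P[...,2]>.006)&(P[...,2]<.018)
print("base",cv2.minAreaRect((P[k][:,:2]*1000).astype(np.float32)))
A=im[120:210,325:415]; cv2.imwrite("pics/t1.png",np.clip(cv2.resize(A[...,::-1],None,fx=6,fy=6,interpolation=cv2.INTER_CUBIC)*1.6,0,255).astype(np.uint8))
```

```text
[ 0.51523 -0.16455  0.16766] 3.8 0.11149971715069643 0.0 [-0.95  0.33 -0.55]
collar (0.0, 0.0) 0.0 0
base ((0.0, 0.0), (0.0, 0.0), 0.0)
```

View pics/t1.png

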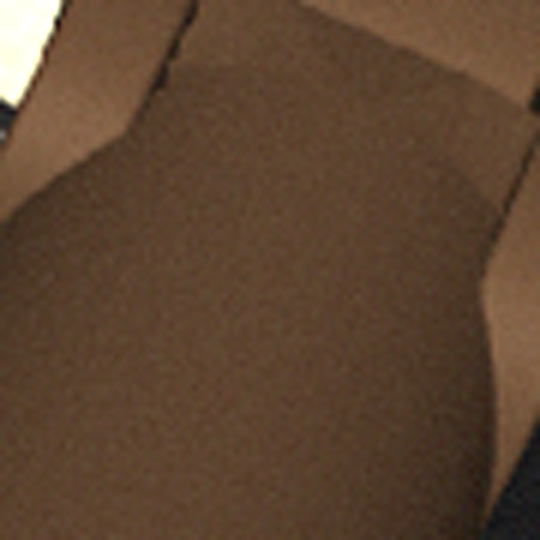

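The top view is blocked by the arm. The opening of 10 mm with no grip force means the knob is not between the pads, so I'll look from the scene camera.

Run:
```python
from h import *
m,im,d=grab("scene"); P=cloud(m,d)
s=manip.get_state(); print(s["tcp_pos"],s["gripper_width"])
x,y,z=s["tcp_pos"]
for p in((x,y,z-.014),(x,y,z),(.515,-.1637,.185),(.515,-.1637,.1435)): print(w2p(m,p).round(1))
A=im[190:330,290:430]; cv2.imwrite("pics/s2.png",np.clip(cv2.resize(A[...,::-1],None,fx=4,fy=4,interpolation=cv2.INTER_CUBIC)*1.8,0,255).astype(np.uint8))
```

```text
[ 0.51505432 -0.16455287  0.16738203] 0.03249623694757891
[350.  252.7]
[350.  246.7]
[350.2 238.8]
[350.3 256.6]
```

View pics/s2.png

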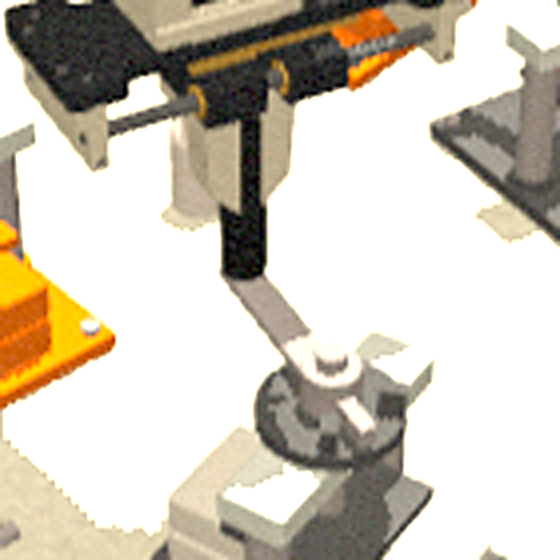

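Run:
```python
from h import *
m,im,d=grab("scene"); P=cloud(m,d)
for (u,v) in ((233,130),(233,180),(233,200),(250,150),(250,190),(232,230),(243,230),(254,230),(243,262),(275,150),(215,150)):
    c,r=290+u/4,190+v/4; i,j=int(round(r)),int(round(c)); print((u,v),im[i,j],P[i,j].round(3))
m,im,d=grab("wrist"); P=cloud(m,d); s=manip.get_state(); R=s["ee_rot"];t=s["tcp_pos"]
for p in(np.array(t),(.515,-.164,.185)):print(w2p(m,p).round())
cv2.imwrite("pics/w2.png",np.clip(im[...,::-1]*1.4,0,255).astype(np.uint8))
```

```text
(233, 130) [108  98  83] [ 0.519 -0.175  0.231]
(233, 180) [107  97  80] [ 0.521 -0.179  0.206]
(233, 200) [111 101  83] [ 0.519 -0.176  0.192]
(250, 150) [12 13 16] [ 0.521 -0.166  0.213]
(250, 190) [0 2 0] [ 0.52  -0.165  0.19 ]
(232, 230) [16 21 18] [ 0.517 -0.173  0.171]
(243, 230) [15 20 20] [ 0.521 -0.169  0.17 ]
(254, 230) [14  9 12] [ 0.524 -0.165  0.169]
(243, 262) [ 9 13 17] [ 0.522 -0.171  0.153]
(275, 150) [104  98  76] [ 0.529 -0.156  0.211]
(215, 150) [106  95  77] [ 0.517 -0.185  0.223]
[315. 287.]
[316. 301.]
```

View pics/w2.png

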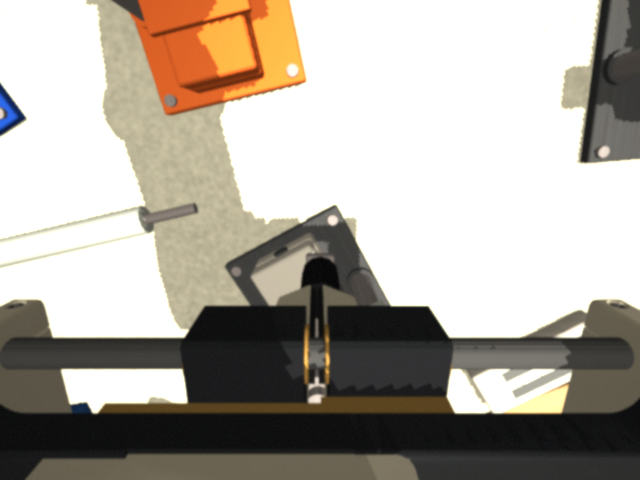

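Run:
```python
from h import *
s=manip.get_state(); R=s["ee_rot"];t=s["tcp_pos"]; print(t,s["gripper_width"],s["time_s"])
for n,box in(("wrist",(240,480,150,470)),("scene",(190,270,290,400))):
    m,im,d=grab(n); P=cloud(m,d); a,b,c,e=box
    Q=(P[a:b,c:e]-t)@R; ok=d[a:b,c:e]>0; I=im[a:b,c:e]
    near=ok&(abs(Q[...,0])<.04)&(abs(Q[...,1])<.04)
    for lo in np.arange(-.09,.03,.01):
        k=near&(Q[...,2]>lo)&(Q[...,2]<=lo+.01)
        if k.any(): print(n,lo.round(3),k.sum(),"x",Q[k][:,0].min().round(3),Q[k][:,0].max().round(3),"y",Q[k][:,1].min().round(3),Q[k][:,1].max().round(3),"col",I[k].mean(0).round(),"cream",(I[k].max(-1)>60).sum())
```

```text
[ 0.51500617 -0.16451939  0.16726321] 0.003899562213958738 4.0
wrist -0.09 23 x 0.002 0.007 y -0.002 0.003 col [48. 44. 38.] cream 1
wrist -0.08 31 x -0.008 -0.002 y -0.002 0.003 col [78. 73. 64.] cream 22
wrist -0.07 217 x -0.01 0.01 y -0.002 0.003 col [32. 29. 25.] cream 24
wrist -0.06 190 x 0.008 0.011 y -0.003 0.004 col [31. 29. 24.] cream 36
wrist -0.05 298 x 0.008 0.011 y -0.016 0.018 col [48. 45. 38.] cream 124
wrist -0.04 691 x 0.008 0.011 y -0.016 0.018 col [70. 65. 54.] cream 590
wrist -0.03 280 x 0.002 0.011 y -0.012 0.013 col [61. 57. 48.] cream 192
wrist -0.02 367 x -0.009 0.011 y -0.007 0.013 col [15. 15. 14.] cream 1
wrist -0.01 261 x 0.001 0.011 y -0.008 0.014 col [9. 9. 9.] cream 4
wrist -0.0 225 x 0.0 0.011 y -0.008 0.014 col [10. 10.  9.] cream 4
wrist 0.01 187 x 0.001 0.011 y -0.008 0.014 col [16. 15. 14.] cream 7
wrist 0.02 198 x -0.04 0.011 y -0.006 0.013 col [66. 62. 57.] cream 132
scene -0.09 27 x -0.034 0.013 y -0.032 0.003 col [69. 64. 51.] cream 17
scene -0.08 9 x -0.013 -0.01 y -0.022 0.014 col [63. 59. 48.] cream 5
scene -0.07 103 x -0.013 0.008 y -0.021 0.018 col [92. 85. 69.] cream 93
scene -0.06 109 x -0.013 0.01 y -0.02 0.019 col [96. 88. 72.] cream 100
scene -0.05 103 x -0.013 0.011 y -0.02 0.017 col [95. 88. 72.] cream 94
scene -0.04 79 x -0.012 0.01 y -0.018 0.015 col [94. 87. 71.] cream 71
scene -0.03 43 x -0.012 -0.005 y -0.01 0.011 col [83. 77. 63.] cream 33
scene -0.02 50 x -0.011 0.006 y -0.01 0.011 col [33. 30. 26.] cream 8
scene -0.01 54 x -0.011 0.003 y -0.01 0.01 col [20. 18. 16.] cream 2
scene -0.0 53 x -0.011 0.001 y -0.01 0.01 col [18. 17. 16.] cream 4
scene 0.01 51 x -0.011 0.004 y -0.009 0.009 col [21. 19. 17.] cream 5
scene 0.02 139 x -0.04 0.006 y -0.009 0.011 col [94. 87. 78.] cream 126
```

Both cameras show the knob directly below. The fingertips end about 36 mm higher than the stated tool length implies, just above the knob top. I'll open and descend 30 mm more, watching the force.

>>> drive_tool(
  rows=[
    [[0,0,0,0,0],[0,0,0,0,0],[0,0,0,0,0],[0,0,0,0,0],[0,0,0,0,0]],
  ],
  force=5,
)

```text
time_s: 4.6
tcp_pos: [0.515, -0.1645, 0.1672]
ee_rot: [[-0.891, 0.454, 0.0], [0.454, 0.891, -0.0], [-0.0, 0.0, -1.0]]
ft_force: [0.7, -0.1, 0.6]
gripper_width: 0.389
grip_force: 0.0
```

>>> drive_tool(
  rows=[
    [[0,0,0,-8,0],[0,0,0,-8,0],[0,0,0,-7,0],[0,0,0,-7,0],[0,0,0,0,0]],
  ],
)

```text
time_s: 5.1
tcp_pos: [0.5142, -0.1643, 0.136]
ee_rot: [[-0.891, 0.454, -0.002], [0.454, 0.891, 0.0], [0.002, -0.001, -1.0]]
ft_force: [-0.8, -0.6, 0.6]
gripper_width: 0.498
grip_force: 0.0
```

>>> drive_tool(
  rows=[
    [[0.4,0,0,0,0],[0.6,0,0,0,0],[0.8,0,0,0,0],[1,0,0,0,0],[1,0,0,0,0]],
  ],
)

```text
time_s: 5.6
tcp_pos: [0.5152, -0.1645, 0.1375]
ee_rot: [[-0.891, 0.454, 0.001], [0.454, 0.891, 0.0], [-0.0, 0.0, -1.0]]
ft_force: [0.1, 0.9, 1.3]
gripper_width: 0.239
grip_force: 5.0
```

>>> drive_tool(
  rows=[
    [[1,0,0,0,0],[1,0,0,0,0]],
  ],
)

```text
time_s: 5.8
tcp_pos: [0.5152, -0.1645, 0.1374]
ee_rot: [[-0.891, 0.454, 0.0], [0.454, 0.891, 0.0], [-0.0, 0.0, -1.0]]
ft_force: [-0.3, 0.6, 1.5]
gripper_width: 0.236
grip_force: 5.0
```

Gripped: the opening reads 21.7 mm, matching the grip. Now I'll swing clockwise in small steps along (0.45, 0.89).

>>> drive_tool(
  rows=[
    [[1,0.45,0.9,0,-0.7],[1,0.45,0.9,0,-0.7],[1,0,0,0,0]],
  ],
)

```text
time_s: 6.1
tcp_pos: [0.5161, -0.1626, 0.1374]
ee_rot: [[-0.88, 0.476, 0.0], [0.476, 0.88, -0.0], [-0.0, 0.0, -1.0]]
ft_force: [0.2, 0.1, 3.4]
gripper_width: 0.239
grip_force: 5.0
```

>>> drive_tool(
  rows=[
    [[1,0.47,0.88,0,-0.7],[1,0.48,0.88,0,-0.7],[1,0,0,0,0]],
  ],
)

```text
time_s: 6.4
tcp_pos: [0.5171, -0.1608, 0.1373]
ee_rot: [[-0.868, 0.497, 0.0], [0.497, 0.868, -0.0], [-0.0, 0.0, -1.0]]
ft_force: [0.0, -0.2, 4.0]
gripper_width: 0.238
grip_force: 5.0
```

>>> drive_tool(
  rows=[
    [[1,0.5,0.87,0,-0.7],[1,0.5,0.87,0,-0.7],[1,0,0,0,0]],
  ],
)

```text
time_s: 6.7
tcp_pos: [0.5181, -0.159, 0.1373]
ee_rot: [[-0.855, 0.518, 0.0], [0.518, 0.855, 0.0], [-0.0, 0.0, -1.0]]
ft_force: [1.1, 0.9, 4.3]
gripper_width: 0.239
grip_force: 5.0
```

>>> drive_tool(
  rows=[
    [[1,0.52,0.85,0,-0.7],[1,0.52,0.85,0,-0.7],[1,0,0,0,0]],
  ],
)

```text
time_s: 7.0
tcp_pos: [0.5191, -0.1574, 0.1373]
ee_rot: [[-0.842, 0.539, 0.0], [0.539, 0.842, 0.0], [-0.0, 0.0, -1.0]]
ft_force: [0.5, 0.2, 4.7]
gripper_width: 0.24
grip_force: 5.0
```

>>> drive_tool(
  rows=[
    [[1,0.54,0.84,0,-0.7],[1,0.54,0.84,0,-0.7],[1,0,0,0,0]],
  ],
)

```text
time_s: 7.3
tcp_pos: [0.5202, -0.1557, 0.1373]
ee_rot: [[-0.829, 0.559, 0.0], [0.559, 0.829, 0.0], [-0.0, 0.0, -1.0]]
ft_force: [0.7, 0.7, 5.1]
gripper_width: 0.238
grip_force: 5.0
```

>>> drive_tool(
  rows=[
    [[1,0.56,0.83,0,-0.7],[1,0.56,0.83,0,-0.7],[1,0,0,0,0]],
  ],
)

```text
time_s: 7.6
tcp_pos: [0.5213, -0.154, 0.1373]
ee_rot: [[-0.815, 0.579, 0.0], [0.579, 0.815, 0.0], [-0.0, 0.0, -1.0]]
ft_force: [0.3, -1.4, 4.6]
gripper_width: 0.234
grip_force: 5.0
```

>>> drive_tool(
  rows=[
    [[1,0.57,0.82,0,-0.7],[1,0,0,0,0]],
  ],
)

```text
time_s: 7.8
tcp_pos: [0.5219, -0.1532, 0.1373]
ee_rot: [[-0.808, 0.589, 0.0], [0.589, 0.808, -0.0], [-0.0, 0.0, -1.0]]
ft_force: [0.8, -0.4, 4.8]
gripper_width: 0.235
grip_force: 5.0
```

Run:
```python
from h import *
m,im,d=grab("scene"); s=manip.get_state(); print(s["ft_force"].round(2),s["tcp_pos"].round(5))
A=im[225:315,330:430]; cv2.imwrite("pics/s3.png",np.clip(cv2.resize(A[...,::-1],None,fx=6,fy=6,interpolation=cv2.INTER_CUBIC)*1.8,0,255).astype(np.uint8))
```

```text
[ 1.37 -0.42  3.52] [ 0.52183 -0.15325  0.13727]
```

View pics/s3.png

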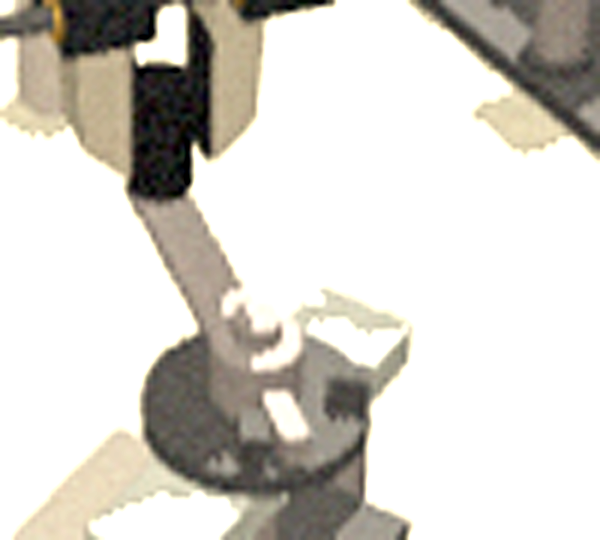

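The crop shows the fingers holding the knob (160,130). The steel finger (285,415) has nearly reached the near lug (260,460), so I'll continue in 1 mm steps.

>>> drive_tool(
  rows=[
    [[1,0.59,0.81,0,-0.7],[1,0,0,0,0]],
  ],
)

```text
time_s: 8.05
tcp_pos: [0.5224, -0.1525, 0.1372]
ee_rot: [[-0.801, 0.599, 0.0], [0.599, 0.801, -0.0], [-0.0, 0.0, -1.0]]
ft_force: [0.6, -0.3, 3.9]
gripper_width: 0.236
grip_force: 5.0
```

>>> drive_tool(
  rows=[
    [[1,0.6,0.8,0,-0.7],[1,0,0,0,0]],
  ],
)

```text
time_s: 8.25
tcp_pos: [0.523, -0.1516, 0.1373]
ee_rot: [[-0.793, 0.609, 0.0], [0.609, 0.793, 0.0], [-0.0, 0.0, -1.0]]
ft_force: [0.8, -0.5, 4.5]
gripper_width: 0.237
grip_force: 5.0
```

>>> drive_tool(
  rows=[
    [[1,0.62,0.79,0,-0.7],[1,0,0,0,0]],
  ],
)

```text
time_s: 8.45
tcp_pos: [0.5236, -0.1508, 0.1372]
ee_rot: [[-0.786, 0.619, 0.0], [0.619, 0.786, 0.0], [-0.0, 0.0, -1.0]]
ft_force: [0.8, 0.4, 5.6]
gripper_width: 0.24
grip_force: 5.0
```

>>> drive_tool(
  rows=[
    [[1,0.63,0.78,0,-0.7],[1,0,0,0,0]],
  ],
)

```text
time_s: 8.65
tcp_pos: [0.5242, -0.15, 0.1372]
ee_rot: [[-0.778, 0.628, 0.0], [0.628, 0.778, 0.0], [-0.0, 0.0, -1.0]]
ft_force: [0.6, -0.3, 4.4]
gripper_width: 0.241
grip_force: 5.0
```

>>> drive_tool(
  rows=[
    [[1,0.64,0.77,0,-0.7],[1,0,0,0,0]],
  ],
)

```text
time_s: 8.85
tcp_pos: [0.5249, -0.1492, 0.1372]
ee_rot: [[-0.77, 0.638, 0.0], [0.638, 0.77, 0.0], [-0.0, 0.0, -1.0]]
ft_force: [0.4, -0.2, 4.7]
gripper_width: 0.24
grip_force: 5.0
```

>>> drive_tool(
  rows=[
    [[1,0.65,0.76,0,-0.7],[1,0,0,0,0]],
  ],
)

```text
time_s: 9.05
tcp_pos: [0.5255, -0.1485, 0.1372]
ee_rot: [[-0.762, 0.647, 0.0], [0.647, 0.762, 0.0], [0.0, 0.0, -1.0]]
ft_force: [0.4, -0.8, 5.7]
gripper_width: 0.24
grip_force: 5.0
```

>>> drive_tool(
  rows=[
    [[1,0.66,0.75,0,-0.7],[1,0,0,0,0]],
  ],
)

```text
time_s: 9.25
tcp_pos: [0.5261, -0.1477, 0.1372]
ee_rot: [[-0.754, 0.656, -0.0], [0.656, 0.754, 0.0], [0.0, 0.0, -1.0]]
ft_force: [1.2, -0.7, 4.7]
gripper_width: 0.237
grip_force: 5.0
```

>>> drive_tool(
  rows=[
    [[1,0.67,0.74,0,-0.7],[1,0,0,0,0]],
  ],
)

```text
time_s: 9.45
tcp_pos: [0.5263, -0.1475, 0.1372]
ee_rot: [[-0.746, 0.666, -0.001], [0.666, 0.746, -0.0], [0.0, -0.001, -1.0]]
ft_force: [-1.3, -2.2, 5.7]
gripper_width: 0.236
grip_force: 5.0
```

>>> drive_tool(
  rows=[
    [[1,0.68,0.73,0,-0.7],[1,0,0,0,0]],
  ],
)

```text
time_s: 9.65
tcp_pos: [0.5264, -0.1474, 0.1371]
ee_rot: [[-0.737, 0.675, -0.002], [0.675, 0.737, -0.001], [0.001, -0.002, -1.0]]
ft_force: [-3.1, -3.2, 6.5]
gripper_width: 0.24
grip_force: 5.0
```

Resistance is met clockwise: the TCP stopped at (0.5263, -0.1475) with about 4 N. Now I'll swing back anticlockwise along the arc.

>>> drive_tool(
  rows=[
    [[1,-2.84,-3.39,0,3],[1,-2.66,-3.53,0,3],[1,-2.47,-3.66,0,3],[1,-2.28,-3.79,0,3],[1,-2.07,-3.9,0,3]],
  ],
)

```text
time_s: 10.15
tcp_pos: [0.5151, -0.1644, 0.1372]
ee_rot: [[-0.889, 0.458, 0.0], [0.458, 0.889, 0.0], [0.0, 0.0, -1.0]]
ft_force: [1.0, 0.4, 4.4]
gripper_width: 0.24
grip_force: 5.0
```

>>> drive_tool(
  rows=[
    [[1,-1.87,-4,0,3],[1,-1.66,-4.1,0,3],[1,-1.44,-4.18,0,3],[1,-1.22,-4.25,0,3],[1,-1,-4.3,0,3]],
  ],
)

```text
time_s: 10.65
tcp_pos: [0.5079, -0.1851, 0.1372]
ee_rot: [[-0.977, 0.212, -0.0], [0.212, 0.977, 0.001], [0.0, 0.001, -1.0]]
ft_force: [1.2, 1.5, 4.1]
gripper_width: 0.235
grip_force: 5.0
```

>>> drive_tool(
  rows=[
    [[1,-0.53,-2.9,0,2],[1,-0.43,-2.92,0,2],[1,-0.32,-2.93,0,2]],
  ],
)

```text
time_s: 10.95
tcp_pos: [0.5066, -0.1939, 0.1372]
ee_rot: [[-0.994, 0.11, -0.0], [0.11, 0.994, 0.001], [0.0, 0.001, -1.0]]
ft_force: [0.3, 0.9, 4.6]
gripper_width: 0.239
grip_force: 5.0
```

>>> drive_tool(
  rows=[
    [[1,-0.22,-2.94,0,2],[1,-0.12,-2.95,0,2]],
  ],
)

```text
time_s: 11.15
tcp_pos: [0.5062, -0.1998, 0.1372]
ee_rot: [[-0.999, 0.04, -0.0], [0.04, 0.999, 0.001], [0.0, 0.001, -1.0]]
ft_force: [0.1, 1.3, 5.7]
gripper_width: 0.24
grip_force: 5.0
```

Next, 1 mm steps, stopping on resistance (+y force).

>>> drive_tool(
  rows=[
    [[1,-0.02,-1,0,0.7],[1,-0.01,-1,0,0.7],[1,0,0,0,0]],
  ],
)

```text
time_s: 11.45
tcp_pos: [0.5062, -0.202, 0.1372]
ee_rot: [[-1.0, 0.017, -0.0], [0.017, 1.0, 0.0], [0.0, 0.0, -1.0]]
ft_force: [-0.1, -0.1, 5.3]
gripper_width: 0.238
grip_force: 5.0
```

>>> drive_tool(
  rows=[
    [[1,0.01,-1,0,0.7],[1,0.02,-1,0,0.7],[1,0,0,0,0]],
  ],
)

```text
time_s: 11.75
tcp_pos: [0.5062, -0.2039, 0.1372]
ee_rot: [[-1.0, -0.007, -0.0], [-0.007, 1.0, 0.0], [0.0, 0.0, -1.0]]
ft_force: [0.2, 0.1, 4.9]
gripper_width: 0.235
grip_force: 5.0
```

>>> drive_tool(
  rows=[
    [[1,0.03,-1,0,0.7],[1,0.05,-1,0,0.7],[1,0,0,0,0]],
  ],
)

```text
time_s: 12.05
tcp_pos: [0.5063, -0.2059, 0.1372]
ee_rot: [[-0.999, -0.032, -0.0], [-0.032, 0.999, 0.0], [0.0, 0.0, -1.0]]
ft_force: [-0.7, 0.8, 4.7]
gripper_width: 0.235
grip_force: 5.0
```

>>> drive_tool(
  rows=[
    [[1,0.07,-1,0,0.7],[1,0.08,-1,0,0.7],[1,0,0,0,0]],
  ],
)

```text
time_s: 12.35
tcp_pos: [0.5064, -0.2079, 0.1372]
ee_rot: [[-0.998, -0.056, -0.0], [-0.056, 0.998, 0.0], [0.0, 0.0, -1.0]]
ft_force: [-0.5, 0.5, 6.2]
gripper_width: 0.236
grip_force: 5.0
```

>>> drive_tool(
  rows=[
    [[1,0.09,-1,0,0.7],[1,0.1,-1,0,0.7],[1,0,0,0,0]],
  ],
)

```text
time_s: 12.65
tcp_pos: [0.5066, -0.2099, 0.1372]
ee_rot: [[-0.997, -0.08, -0.0], [-0.08, 0.997, 0.0], [0.0, 0.0, -1.0]]
ft_force: [-0.1, 0.7, 5.5]
gripper_width: 0.235
grip_force: 5.0
```

>>> drive_tool(
  rows=[
    [[1,0.11,-1,0,0.7],[1,0.12,-1,0,0.7],[1,0,0,0,0]],
  ],
)

```text
time_s: 12.95
tcp_pos: [0.5068, -0.2119, 0.1372]
ee_rot: [[-0.994, -0.105, -0.0], [-0.105, 0.994, 0.0], [0.0, 0.0, -1.0]]
ft_force: [-0.5, 0.2, 5.6]
gripper_width: 0.233
grip_force: 5.0
```

>>> drive_tool(
  rows=[
    [[1,0.13,-1,0,0.7],[1,0.14,-1,0,0.7],[1,0,0,0,0]],
  ],
)

```text
time_s: 13.25
tcp_pos: [0.507, -0.2139, 0.1372]
ee_rot: [[-0.992, -0.129, -0.0], [-0.129, 0.992, 0.0], [0.0, 0.0, -1.0]]
ft_force: [0.5, -1.0, 5.8]
gripper_width: 0.238
grip_force: 5.0
```

>>> drive_tool(
  rows=[
    [[1,0.15,-1,0,0.7],[1,0,0,0,0]],
  ],
)

```text
time_s: 13.45
tcp_pos: [0.5072, -0.2149, 0.1372]
ee_rot: [[-0.99, -0.141, -0.0], [-0.141, 0.99, 0.0], [0.0, 0.0, -1.0]]
ft_force: [-1.1, -0.7, 6.3]
gripper_width: 0.241
grip_force: 5.0
```

>>> drive_tool(
  rows=[
    [[1,0.16,-1,0,0.7],[1,0,0,0,0]],
  ],
)

```text
time_s: 13.65
tcp_pos: [0.5073, -0.2159, 0.1372]
ee_rot: [[-0.988, -0.153, -0.0], [-0.153, 0.988, 0.0], [0.0, 0.0, -1.0]]
ft_force: [-1.6, 0.1, 6.1]
gripper_width: 0.24
grip_force: 5.0
```

>>> drive_tool(
  rows=[
    [[1,0.18,-1,0,0.7],[1,0,0,0,0]],
  ],
)

```text
time_s: 13.85
tcp_pos: [0.5075, -0.2169, 0.1372]
ee_rot: [[-0.986, -0.165, -0.0], [-0.165, 0.986, 0.0], [0.0, 0.0, -1.0]]
ft_force: [-0.3, 0.0, 5.7]
gripper_width: 0.231
grip_force: 5.0
```

>>> drive_tool(
  rows=[
    [[1,0.2,-1,0,0.7],[1,0,0,0,0]],
  ],
)

```text
time_s: 14.05
tcp_pos: [0.5077, -0.2179, 0.1372]
ee_rot: [[-0.984, -0.177, -0.0], [-0.177, 0.984, 0.0], [0.0, 0.0, -1.0]]
ft_force: [-0.5, -0.4, 5.5]
gripper_width: 0.237
grip_force: 5.0
```

>>> drive_tool(
  rows=[
    [[1,0.2,-1,0,0.7],[1,0,0,0,0]],
  ],
)

```text
time_s: 14.25
tcp_pos: [0.5078, -0.2186, 0.1372]
ee_rot: [[-0.982, -0.189, -0.001], [-0.189, 0.982, 0.001], [0.001, 0.001, -1.0]]
ft_force: [-1.0, 0.6, 6.4]
gripper_width: 0.236
grip_force: 5.0
```

>>> drive_tool(
  rows=[
    [[1,0.21,-1,0,0.7],[1,0,0,0,0]],
  ],
)

```text
time_s: 14.45
tcp_pos: [0.5078, -0.2187, 0.1371]
ee_rot: [[-0.979, -0.202, -0.001], [-0.202, 0.979, 0.002], [0.001, 0.002, -1.0]]
ft_force: [-1.0, 3.9, 7.5]
gripper_width: 0.238
grip_force: 5.0
```

Resistance is met anticlockwise at (0.5078, -0.2187) with about 4 N. The total play is about 51°, and the arc midpoint is at (0.5090, -0.1810). I'm going back there.

>>> drive_tool(
  rows=[
    [[1,-0.8,3.85,0,-2.6],[1,-0.6,3.88,0,-2.6],[1,-0.4,3.91,0,-2.6],[1,-0.2,3.92,0,-2.6],[1,0,3.93,0,-2.6]],
  ],
)

```text
time_s: 14.95
tcp_pos: [0.5062, -0.2004, 0.1372]
ee_rot: [[-1.0, 0.027, -0.0], [0.027, 1.0, 0.0], [0.0, 0.0, -1.0]]
ft_force: [0.1, 0.3, 5.5]
gripper_width: 0.239
grip_force: 5.0
```

>>> drive_tool(
  rows=[
    [[1,0.2,3.93,0,-2.6],[1,0.4,3.92,0,-2.6],[1,0.6,3.9,0,-2.6],[1,0.7,3.87,0,-2.6],[1,0.9,3.83,0,-2.6]],
  ],
)

```text
time_s: 15.45
tcp_pos: [0.5089, -0.1809, 0.1372]
ee_rot: [[-0.968, 0.251, -0.0], [0.251, 0.968, 0.0], [0.0, 0.0, -1.0]]
ft_force: [-0.7, -0.5, 5.0]
gripper_width: 0.234
grip_force: 5.0
```

>>> drive_tool(
  rows=[
    [[1,0,0,0,0],[1,0,0,0,0],[1,0,0,0,0]],
  ],
)

```text
time_s: 15.75
tcp_pos: [0.509, -0.1806, 0.1372]
ee_rot: [[-0.969, 0.248, -0.0], [0.248, 0.969, 0.001], [0.001, 0.0, -1.0]]
ft_force: [0.1, 0.6, 5.4]
gripper_width: 0.236
grip_force: 5.0
```

>>> drive_tool(
  rows=[
    [[1,-0.1,-0.4,0,0],[1,0,0,0,0],[1,0,0,0,0]],
  ],
)

```text
time_s: 16.05
tcp_pos: [0.5089, -0.1812, 0.1372]
ee_rot: [[-0.969, 0.249, -0.0], [0.249, 0.969, 0.001], [0.001, 0.0, -1.0]]
ft_force: [-0.5, 0.4, 6.1]
gripper_width: 0.238
grip_force: 5.0
```

>>> drive_tool(
  rows=[
    [[0.3,0,0,0,0],[0.1,0,0,0,0],[0,0,0,0,0],[0,0,0,0,0],[0,0,0,0,0]],
  ],
)

```text
time_s: 16.55
tcp_pos: [0.5089, -0.1815, 0.1371]
ee_rot: [[-0.969, 0.248, -0.0], [0.248, 0.969, 0.0], [0.0, -0.0, -1.0]]
ft_force: [-0.4, 0.6, 0.2]
gripper_width: 0.497
grip_force: 0.0
```

Released. Now I'll rise slowly, then retreat toward the base side so the top camera sees the press.

>>> drive_tool(
  rows=[
    [[0,0,0,10,0],[0,0,0,20,0],[0,0,0,30,0],[0,0,0,30,0],[0,0,0,20,0]],
  ],
)

```text
time_s: 17.05
tcp_pos: [0.5095, -0.1821, 0.2501]
ee_rot: [[-0.969, 0.249, 0.003], [0.249, 0.969, -0.001], [-0.003, 0.0, -1.0]]
ft_force: [1.0, 1.1, -0.6]
gripper_width: 0.498
grip_force: 0.0
```

>>> drive_tool(
  rows=[
    [[0,-5,40,0,0],[0,-5,40,0,0],[0,-5,40,0,0],[0,-5,40,0,0],[0,-5,40,0,0]],
  ],
)

```text
time_s: 17.55
tcp_pos: [0.4837, 0.0198, 0.2482]
ee_rot: [[-0.969, 0.249, 0.001], [0.249, 0.969, 0.0], [-0.001, 0.001, -1.0]]
ft_force: [2.3, 0.2, -0.2]
gripper_width: 0.5
grip_force: 0.0
```

>>> drive_tool(
  rows=[
    [[0,-5,40,0,0],[0,-5,40,0,0],[0,-5,40,0,0],[0,0,0,0,0],[0,0,0,0,0]],
  ],
)

```text
time_s: 18.05
tcp_pos: [0.4689, 0.1391, 0.2478]
ee_rot: [[-0.969, 0.246, 0.0], [0.246, 0.969, -0.0], [-0.0, 0.0, -1.0]]
ft_force: [0.3, 0.2, 0.1]
gripper_width: 0.498
grip_force: 0.0
```

Run:
```python
from h import *
m,im,d=grab("top"); P=cloud(m,d)
k=(d>0)&(abs(P[...,0]-.515)<.05)&(abs(P[...,1]+.18)<.06)&(P[...,2]>.178)&(P[...,2]<.195)
print(k.sum(),P[k].mean(0),P[k].min(0),P[k].max(0)); s=manip.get_state(); print(s["time_s"],s["tcp_pos"].round(3))
o=cv2.imread("pics/top0.png"); b=im[...,::-1]
f=lambda I:cv2.resize(I[120:215,330:412],None,fx=4.8,fy=4.8,interpolation=cv2.INTER_CUBIC)
cv2.imwrite("pics/cmp.png",np.clip(np.hstack([f(o),f(b)])*1.6,0,255).astype(np.uint8))
```

```text
115 [ 0.50624027 -0.18026684  0.18351861] [ 0.49612869 -0.189993    0.17837817] [ 0.51655804 -0.17019318  0.18873264]
18.1 [0.469 0.138 0.248]
```

View pics/cmp.png

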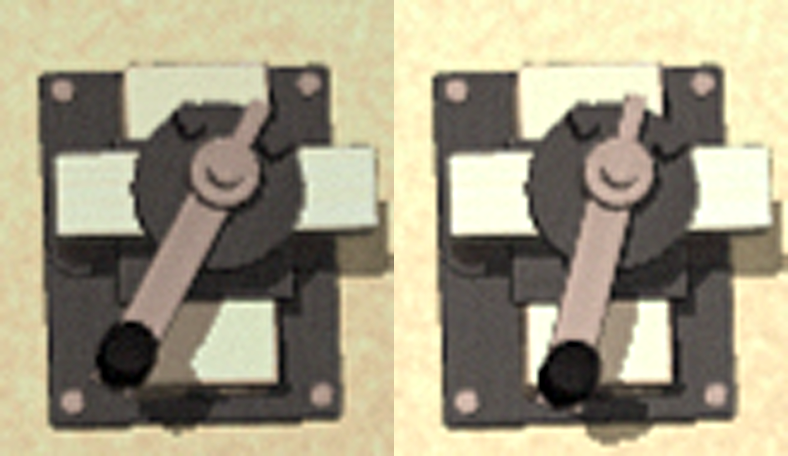

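The comparison shows both lugs unmoved (left 190,120 and 275,140; right 584,120 and 668,142, in the same places in each half). The screw has not turned, and the steel finger now stands midway between the lugs, with the robot clear.

```bash
python3 -c "
from cell import manip
print(manip.finish_job())"
```

```text
the job is handed in; nothing more can be done
None
```

I swung the mould press's crank clockwise, then anticlockwise, to first resistance (about 4 N each way, roughly 51° of free play). I left it halfway, released it and handed the job in: the screw had not turned by the before/after pictures, and the empty press was never approached.

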